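# Screw the paint dispenser's spout down until its mouth stands over the cup

### The job

Stand the small white cup upright in the well of the paint dispenser's drip tray, and screw the dispenser's loose spout down (clockwise from above) until you feel its sealing washer bite, carrying on to the next place where the spout's mouth is over the middle of the cup. The spout may pass over the tray while still loose: that does not count, nor must it go a whole turn too far once it has clearly bitten. Push the plastic spout with no more than 25 N, and leave the books, can, jar, tape and brush alone.

Things in the scene. Friction and masses are not known exactly. Their poses are not given: they have to be found in the camera images.
- bottle: fixed white paint bottle (94 mm across, 148 mm tall to its shoulder) on a steel stand plate 6 mm thick that reaches 75 mm from the axis in +-x, 85 mm in -y and 215 mm in +y of its own frame. Origin: on the bottle's upright axis at table height; z up; its y axis points from the bottle to the drip tray's well.
- tray_well (a point): centre of the floor of the round aluminium drip tray's well, 8 mm above the table and 130 mm from the bottle's axis; the well is 80 mm across inside, with a wall 6 mm thick whose top is 18 mm above the table
- cup_center (a point): centre (half-way up) of the loose white cup: 80 mm tall, 60 mm across at its rim and a little narrower at its foot, wall 3 mm, open on top, under 150 g; z up along the cup
- spout: grey plastic spout screwed on the bottle's neck. Origin on the bottle's axis, about 170 mm above the table, sinking 5 mm per turn of tightening; its y axis points out along the level arm to the mouth. Tightens clockwise from above; stays where it is left, without springing back. It starts loose.
- spout_arm (a point): place to push: on the centre line of the spout's arm, 105 mm from the axis; the arm is a round bar 16 mm thick, 130 mm long. Moving it by pushing squarely here takes about 2 N while loose, rises to about 7 N within 1.3 rad of touching the hidden washer (the bite), then by about 1.2 N per rad. Nothing visible shows where it bites: 0.5 to 7.7 rad from the start. Knocks add some N.
- spout_collar (a point): centre of the top of the spout's round collar, on the axis (collar 52 mm across, 42 mm tall). The washer within is pressed with about 15 N after 0.6 rad of touching, 25 N after 1.2 rad, then 6 N more per rad; 8 to 68 N is right, so the mouth is over the cup within about one turn of the bite
- spout_mouth (a point): centre of the mouth, the lower end of the pipe (18 mm across) that hangs from the arm's end, 130 mm from the axis; the pipe reaches from 36 mm below to 4 mm above the arm's centre line
- books: bystander: two loose books stacked, 190 x 130 mm, 52 mm high; origin under its centre
- book: bystander: one loose book 170 x 110 mm, 22 mm thick; origin under its centre
- can: bystander: spray can 54 mm across, 170 mm tall; origin under its centre
- tape: bystander: roll of masking tape 90 mm across, 25 mm high; origin under its centre
- jar: bystander: glass jar with a lid, 68 mm across, 75 mm tall; origin under its centre
- brush: bystander: paint brush lying flat
There are look-alikes about, which are no part of the job. Leave any purple or yellow look-alike of the part that bears cup_center alone.

How it is judged:
At the end, for the whole second after the job is handed in: cup upright (5 degrees) and still on the well's floor, within 14 mm of its middle; spout at rest, mouth within 18 mm (seen from above) of the cup's middle, its washer pressed with 8 to 68 N: bitten, and not a whole turn too tight (horizontal distance between cup_center and tray_well below 0.014 m and angle between cup_center's own z axis and vertical below 0.08 rad and height (world z) of cup_center below 0.054 m and linear speed of cup below 0.02 m/s and horizontal distance between spout_mouth and cup_center below 0.018 m and angular speed of spout below 0.05 rad/s and contact force between spout and anything else between 8 and 68 N); the robot touches nothing.
It fails at once if the spout is pushed with more than 25 N (contact force between the fingers and spout above 25 N).
It fails at once if a bystander is moved by more than 30 mm (distance of any of books, book, can, tape, jar, brush from where it was at the start of the episode above 0.03 m).
It also fails if it takes over 72 s, if anything falls off the work surface, if the arm or the gripper's body presses on something with over 40 N, if the wrist force passes 120 N, or if a joint passes its speed limit or range.

### The arm

A 7-joint arm with a two-finger parallel gripper is mounted at the origin on the work surface. World frame = base frame: x ahead of the robot, y to its left, z up, the work surface at z = 0. Lengths are in m, angles in rad, forces in N, time in s.
With the tool pointing down it reaches from about 0.4 to 0.85 m from the base axis. Payload 4.5 kg.
Tool frame: the origin (TCP) lies at the very end of the fingers, on their centre line; the grasp point (between the pads) lies robot.grasp_offset behind it (robot.grasp_offset is the distance from the TCP to the grasp point, in m); z points along the fingers, y is the line along which they close (so a half turn about z gives the same grasp; the last joint's range is limited). The gripper opens to 85 mm and grips with 20 to 120 N. Pads are 22 mm wide; open, the fingers measure 114 mm over their backs; the gripper's body (76 mm by 85 mm) begins 54 mm behind the grasp point. The pads swing forward as they close: fully open they stand 13 mm farther back than shut.
Start: joints at [1.219, 0.689, -0.195, 1.565, 0.157, 0.902, -0.215], TCP at [0.235, -0.579, 0.231] pointing down, gripper open.
Joint ranges: [-3.01, 3.01], [-0.46, 2.08], [-1.47, 1.51], [0.13, 2.56], [-1, 4.14], [0.04, 2.09], [-2.66, 2.66]. Speed limits (rad/s): [2.57, 2.57, 3.14, 3.14, 3.14, 3.14, 3.14].

### API

Orientations are given as a rotation vector (axis times angle).
In Python, from bench import robot, viewer gives the robot as it stands. The module is installed in compiled form; this text tells all that it offers.
- The arm moves only by the tool move_arm, never from a script. Its argument "rows" is a list that holds one entry, the list of rows, each a list of 7 numbers: the opening in per cent of the stroke, from 0 (shut) to 100 (fully open), then the shift along the tool's x, y, z in cm, then the turn, a rotation vector about the tool's x, y, z in degrees. In form: [[[jaw, x, y, z, wx, wy, wz], ...]]. A call has 1 to 8 rows; each row shifts and turns the commanded pose from where the row before left it, along the tool's axes as they then stand; what a row does not reach is not made up. A row lasts 1/10 s, in which the tool goes at most 50 mm and 8.59 degrees, less where a joint would pass 70% of its speed; a pose out of reach is approached as far as the arm can. A call with a gripper value outside its range is refused whole. The fingers move at their own pace and stop on an object; "force" is the grip in N (left out, the last holds). Time passes only in rows, so rows that do not move let the fingers close. It gives the time, the measured TCP pose, the force, the opening and the grip force at its end, in the units of the state.
- robot.observe(): the state, without advancing time (a new reading comes with each control period).
- viewer.capture(name): name is "side" or "top" or "wrist"; returns a dict with "color" (420x560x3 uint8, red, green, blue), "fov_y" (degrees; the focal length in pixels is half the picture's height over the tangent of half this angle, whatever the lens; pixels are square), "cx", "cy" (the principal point, pixels), "rvec" (rotation vector, rad) and "tvec" (3), from world to camera coordinates, as OpenCV has them. Camera axes: x right, y down, z forward; pixel columns grow to the right and rows downward; lengths in m; the calibration is good to about 2 mm. A picture is of the moment at which its call begins. There is no depth.
- robot.job_done(): hands the job in; it is judged then, once.
The state is a dict: "clock": time; "joint_pos": joint angles; "joint_vel": joint speeds; "joint_torque": joint torques, N m; "tcp_pos": TCP position; "orientation": TCP orientation; "ft_force": force on the tool from outside, world axes, zero at the start; "wrist_torque": the same for the moment, N m; "gripper_width": finger opening in m; "finger_force": force on a finger pad.
Only numpy, scipy, OpenCV 4.12 (cv2) and the standard library are available. Lean on these libraries where they do the work, as an engineer would, in place of code of your own. Each camera call takes 0.05 s, during which the arm holds its last target. There are 200 camera calls.

## Working session

There is one attempt and no reset: what is moved stays moved. The work goes in short steps, Python scripts to look and compute and a tool call to move; the robot and the scene stay as the last step left them, time stands still between calls to the robot, and variables do not carry over. Pictures are saved under pics/ and viewed, at most 12 in all, crops included, and the job is handed in when it is done.

Besides the shell and the picture viewer there is one more tool, called after "Emit:" by a JSON object that holds its "method" and its "body". move_arm: Moves the arm, as the interface text tells. Its arguments: {"type":"object","properties":{"rows":{"type":"array","items":{"type":"array","items":{"type":"array","items":{"type":"number"}}}},"force":{"type":"number"}},"required":["rows"]}

```bash
mkdir -p pics; cat > h.py <<'E'
import numpy as np, cv2
from bench import robot, viewer
def cap(n,f=None):
    c=viewer.capture(n)
    if f: cv2.imwrite('pics/'+f,c['color'][:,:,::-1])
    c['R']=cv2.Rodrigues(np.array(c['rvec'],float))[0]; c['t']=np.array(c['tvec'],float).ravel()
    c['f']=c['color'].shape[0]/2/np.tan(np.radians(c['fov_y'])/2)
    return c
def ray(c,u,v):
    d=c['R'].T@np.array([(u-c['cx'])/c['f'],(v-c['cy'])/c['f'],1]); return -c['R'].T@c['t'],d
def onz(c,u,v,z):
    o,d=ray(c,u,v); return o+d*(z-o[2])/d[2]
def proj(c,p):
    q=c['R']@np.array(p)+c['t']; return c['f']*q[0]/q[2]+c['cx'],c['f']*q[1]/q[2]+c['cy']
E
python3 - <<'E'
from h import *
import pickle
a=cap('top','top0.png');b=cap('side','side0.png');w=cap('wrist','wrist0.png')
pickle.dump((a,b,w),open('c0.pkl','wb'))
s=robot.observe();print(s, robot.grasp_offset)
for c in(a,b,w):print(c['fov_y'],c['cx'],c['cy'],-c['R'].T@c['t'],c['R'][2])
E
```

```text
{'clock': 0.15, 'joint_pos': array([ 1.21877915,  0.68982078, -0.19451673,  1.5660693 ,  0.15732847,
        0.90249254, -0.21511053]), 'joint_vel': array([ 0.00155401, -0.00119587, -0.00036353, -0.00327887,  0.0010981 ,
        0.0001789 , -0.00087267]), 'joint_torque': array([-1.13772647e-03, -5.39934826e+01, -1.26823459e+00, -1.58719003e+01,
        9.25522327e-03,  6.43415886e-03,  1.91949496e-06]), 'tcp_pos': array([ 0.23497389, -0.57863466,  0.23065917]), 'orientation': array([-3.08198274e+00, -6.02123167e-01,  6.13984621e-04]), 'ft_force': array([0.07590628, 0.16345637, 0.34337507]), 'wrist_torque': array([ 0.0278381 , -0.00216177,  0.11156322]), 'finger_force': 0.0, 'gripper_width': 0.08576473058408214} 0.0187
56.15083196519023 285.1585971147178 206.49405661546442 [ 0.34301857 -0.00944369  1.36269313] [ 0.18244343  0.00784041 -0.98318509]
43.56382984873734 289.7905801809007 204.8787105029479 [1.70208059 0.96310701 1.23024272] [-0.62222396 -0.52900464 -0.5770541 ]
60.16460903208021 274.0992032314374 209.3742354535882 [ 0.3021945  -0.5500727   0.37369966] [-0.26439213 -0.10641824 -0.95852593]
```

View pics/top0.png

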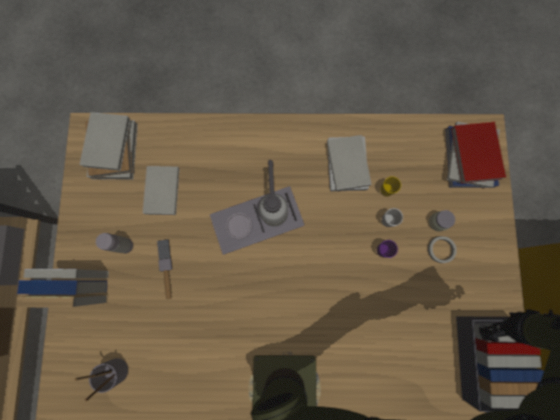

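View pics/side0.png

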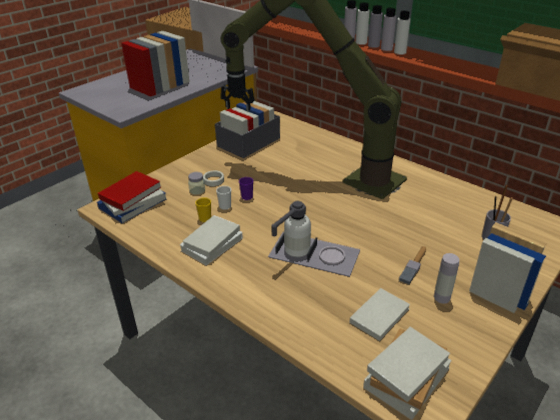

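Top view: cup candidates are white (393,217), yellow (391,185), purple (388,249), plus the white-lidded jar at (444,221). By the description I choose the white one at (393,217). The bottle is at (273,208), the tray well at (239,225), and the spout arm points to (269,165). The next step is a close crop to check the choice, and measurements.

```bash
python3 - <<'E'
from h import *
import pickle
a,b,w=pickle.load(open('c0.pkl','rb'))
def crop(c,x0,y0,x1,y1,k):
    im=c['color'][y0:y1,x0:x1,::-1]
    im=np.clip(im.astype(float)*1.7,0,255).astype(np.uint8)
    return cv2.resize(im,None,fx=k,fy=k,interpolation=cv2.INTER_CUBIC)
A=crop(a,205,150,315,260,3.6);B=crop(a,360,165,470,275,3.6)
C=crop(b,250,190,360,275,3.6);D=crop(b,180,160,290,245,3.6)
im=np.vstack([np.hstack([A,B]),np.hstack([C,D])])
im=cv2.resize(im,(int(im.shape[1]*.84),int(im.shape[0]*.84)))
cv2.imwrite('pics/crop.png',im);print(im.shape)
for n,(u,v),z in [('cup',(393,217),.08),('yel',(391,185),.08),('pur',(388,249),.08),('jar',(444,221),.075),('well',(239,225),.018),('collar',(272,204),.19),('armend',(268,163),.17),('can',(107,242),.17),('books',(348,162),.05),('tape',(442,249),.025),('brush',(165,255),.01)]:
    print(n,onz(a,u,v,z).round(3))
E
```

```text
(589, 665, 3)
cup [ 0.547 -0.354  0.08 ]
yel [ 0.656 -0.352  0.08 ]
pur [ 0.442 -0.333  0.08 ]
jar [ 0.536 -0.523  0.075]
well [0.527 0.16  0.018]
collar [0.568 0.04  0.19 ]
armend [0.703 0.055 0.17 ]
can [0.452 0.541 0.17 ]
books [ 0.744 -0.216  0.05 ]
tape [ 0.447 -0.53   0.025]
brush [0.423 0.412 0.01 ]
```

View pics/crop.png

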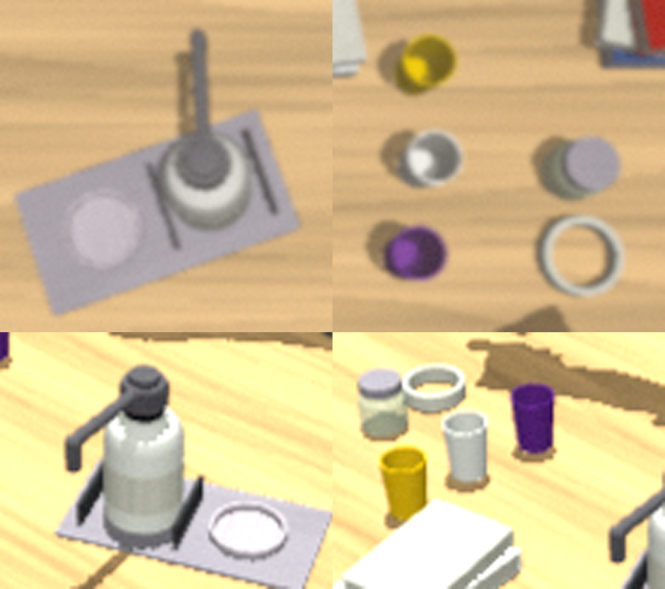

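The crop confirms it: the white cup stands upright and open at top-view px (393,217). The stand plate's corners, the well and the spout arm are clear too.

```bash
python3 - <<'E'
from h import *
import pickle
a,b,w=pickle.load(open('c0.pkl','rb'))
k=3.024
P=np.array([onz(a,u/k+205,v/k+150,.006) for u,v in [(18,198),(258,110),(300,225),(57,314)]])
print('corners',P.round(3),[np.linalg.norm(P[i]-P[i-1]).round(3) for i in range(4)])
m=P.mean(0); d=(P[0]+P[3]-P[1]-P[2]);d/=np.linalg.norm(d); # plate y dir
n=P[2]+P[3]-P[0]-P[1]; 
B=m-d*.065; W=B+d*.13
print('dir',d,np.degrees(np.arctan2(d[1],d[0])),'B',B,'W',W, 'well direct',onz(a,103/k+205,230/k+150,.018))
# cup by mask
for c,nm,(x0,y0,x1,y1) in [(a,'top',(375,203,410,235)),(b,'side',(214,183,236,215))]:
    g=c['color'][y0:y1,x0:x1]; hsv=cv2.cvtColor(g,cv2.COLOR_RGB2HSV)
    mk=((hsv[...,1]<60)&(hsv[...,2]>70)).astype(np.uint8)
    cs,_=cv2.findContours(mk,0,2);q=max(cs,key=cv2.contourArea)
    (u,v),r=cv2.minEnclosingCircle(q);bb=cv2.boundingRect(q);print(nm,u+x0,v+y0,r,bb[0]+x0,bb[1]+y0,bb[2:])
    e=cv2.fitEllipse(q);print(e[0][0]+x0,e[0][1]+y0,e[1])
    if nm=='top':
        print('cup rim',onz(c,u+x0,v+y0,.08),'scale mm/px',1000*np.linalg.norm(onz(c,400,217,.08)-onz(c,399,217,.08)))
# side rim centre crop (466,425): row offset 2nd half
h0=110*3.6*.84
print('side rim',onz(b,(466-332.5)/k+180,(424-h0)/k+160,.08))
# collar top & arm
bm={}
for nm,u,v in [('collar',205,160),('armtip',198,38)]:
    for z in (.16,.17,.19): print(nm,z,onz(a,u/k+205,v/k+150,z).round(4))
for z in (.15,.17,.19,.2): print('side B',z,proj(b,[B[0],B[1],z]), [ (proj(b,[B[0],B[1],z])[0]-250)*k,(proj(b,[B[0],B[1],z])[1]-190)*k+h0])
E
```

```text
corners [[ 0.562  0.261  0.006]
 [ 0.667 -0.016  0.006]
 [ 0.532 -0.065  0.006]
 [ 0.429  0.211  0.006]] [np.float64(0.142), np.float64(0.296), np.float64(0.144), np.float64(0.295)]
dir [-0.35295729  0.93563943  0.        ] 110.66830331391932 B [0.57028704 0.03663125 0.006     ] W [0.52440259 0.15826438 0.006     ] well direct [0.52332382 0.15971048 0.018     ]
top 392.0 218.0 10.816754341125488 382 208 (21, 19)
392.42685317993164 217.28144073486328 (17.510517120361328, 20.65172004699707)
cup rim [ 0.54403209 -0.35089878  0.08      ] scale mm/px 3.284075080081185
side 224.0 197.2391300201416 11.929813385009766 216 186 (15, 24)
224.2591094970703 196.1071138381958 (15.232487678527832, 26.27927589416504)
side rim [ 0.55211148 -0.35478631  0.08      ]
collar 0.16 [0.5774 0.0387 0.16  ]
collar 0.17 [0.5754 0.0383 0.17  ]
collar 0.19 [0.5715 0.0375 0.19  ]
armtip 0.16 [0.7078 0.0475 0.16  ]
armtip 0.17 [0.7048 0.0471 0.17  ]
armtip 0.19 [0.6987 0.0461 0.19  ]
side B 0.15 (np.float64(297.70094183389773), np.float64(215.94598940243233)) [np.float64(144.24764810570673), np.float64(411.10067195295534)]
side B 0.17 (np.float64(297.7367334529969), np.float64(211.26416290312298)) [np.float64(144.35588196186254), np.float64(396.9428286190439)]
side B 0.19 (np.float64(297.77298542033407), np.float64(206.5221192179552)) [np.float64(144.4655079110902), np.float64(382.60288851509654)]
side B 0.2 (np.float64(297.7912868189918), np.float64(204.12815170916505)) [np.float64(144.52085134063122), np.float64(375.3635307685151)]
```

Emit:
{"method": "move_arm", "body": {"rows": [[[100, 0, 0, 0, 0, 0, 7.37], [100, 0, 0, 0, 0, 0, 7.37], [100, 0, 0, 0, 0, 0, 7.36], [100, 3.9, -2.8, 0, 0, 0, 0], [100, 3.9, -2.8, 0, 0, 0, 0], [100, 3.9, -2.8, 0, 0, 0, 0], [100, 3.9, -2.8, 0, 0, 0, 0], [100, 3.9, -2.8, 0, 0, 0, 0]]], "force": 25}}

```text
clock: 0.95
tcp_pos: [0.4315, -0.4376, 0.2311]
orientation: [-3.141, -0.0, 0.0]
ft_force: [0.3, -0.4, 0.8]
gripper_width: 0.0854
finger_force: 0.0
```

Emit:
{"method": "move_arm", "body": {"rows": [[[100, 3.9, -2.8, 0, 0, 0, 0], [100, 3.9, -2.8, 0, 0, 0, 0], [100, 3.9, -2.8, 0, 0, 0, 0], [100, 0.2, -0.2, 0, 0, 0, 0], [100, 0, 0, 0, 0, 0, 0], [100, 0, 0, 0, 0, 0, 0]]]}}

```text
clock: 1.55
tcp_pos: [0.5477, -0.3543, 0.231]
orientation: [3.141, -0.002, -0.003]
ft_force: [-0.0, -0.6, -0.3]
gripper_width: 0.0856
finger_force: 0.0
```

```bash
python3 - <<'E'
from h import *
s=robot.observe();print(s['clock'],s['tcp_pos'],s['orientation'],s['ft_force'])
c=cap('wrist','wrist1.png')
for p in ([.549,-.353,.08],[.549,-.353,0]):print(proj(c,p))
for y in range(0,1):pass
E
```

```text
1.55 [ 0.54769996 -0.35431941  0.23097901] [ 3.14065392e+00 -2.38091510e-03 -2.89633787e-03] [-0.04493035 -0.5679066  -0.30429475]
(np.float64(273.741436106525), np.float64(190.53520378842006))
(np.float64(273.65465080812453), np.float64(172.43142595569282))
```

View pics/wrist1.png

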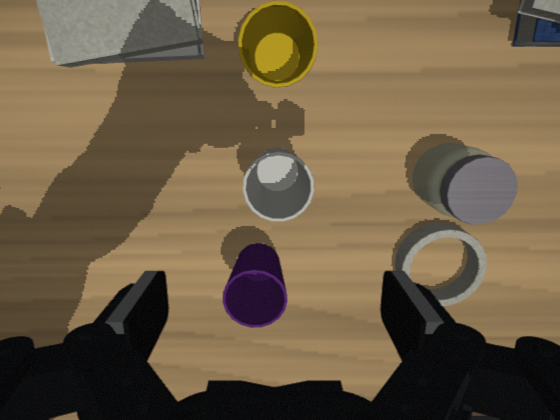

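The wrist view shows the white cup's rim centred at px (278,186), against the predicted (274,190). The cup is therefore at about (0.5525, -0.3565), and the space on both sides of it is clear.

Emit:
{"method": "move_arm", "body": {"rows": [[[100, 0.48, 0.22, 3, 0, 0, 0], [100, 0, 0, 4, 0, 0, 0], [100, 0, 0, 4, 0, 0, 0], [100, 0, 0, 4, 0, 0, 0], [100, 0, 0, 2.6, 0, 0, 0], [100, 0, 0, 1, 0, 0, 0], [100, 0, 0, 0, 0, 0, 0], [55, 0, 0, 0, 0, 0, 0]]]}}

```text
clock: 2.4
tcp_pos: [0.5544, -0.3566, 0.0468]
orientation: [3.14, -0.002, 0.003]
ft_force: [0.5, -0.2, 0.1]
gripper_width: 0.0732
finger_force: 0.0
```

Emit:
{"method": "move_arm", "body": {"rows": [[[50, 0, 0, 0, 0, 0, 0], [50, 0, 0, 0, 0, 0, 0], [50, 0, 0, 0, 0, 0, 0], [50, 0, 0, 0, 0, 0, 0], [50, 0, 0, 0, 0, 0, 0]]], "force": 30}}

```text
clock: 2.9
tcp_pos: [0.5553, -0.3566, 0.0478]
orientation: [3.139, -0.0, 0.005]
ft_force: [-0.3, -0.6, 6.6]
gripper_width: 0.0588
finger_force: 31.6
```

Emit:
{"method": "move_arm", "body": {"rows": [[[50, 0, 0, -2, 0, 0, 0], [50, 0, 0, -4, 0, 0, 0], [50, 0, 0, -4, 0, 0, 0], [50, 0, 0, -5, 0, 0, 0], [50, 0, 0, -5, 0, 0, 0], [50, 0, -3, -4, 0, 0, 0], [50, 0, -4, -1, 0, 0, 0], [50, 0, -4, 0, 0, 0, 0]]]}}

```text
clock: 3.7
tcp_pos: [0.5552, -0.2449, 0.299]
orientation: [3.139, -0.002, 0.011]
ft_force: [0.4, -0.3, -2.0]
gripper_width: 0.0588
finger_force: 32.8
```

Emit:
{"method": "move_arm", "body": {"rows": [[[50, 0, -4.5, 0, 0, 0, 0], [50, 0, -4.5, 0, 0, 0, 0], [50, 0, -4.5, 0, 0, 0, 0], [50, 0, -4.5, 0, 0, 0, 0], [50, -0.5, -4.5, 0, 0, 0, 0], [50, -0.5, -4.5, 0, 0, 0, 0], [50, -0.5, -4.5, 0, 0, 0, 0], [50, -0.5, -4.5, 0, 0, 0, 0]]]}}

```text
clock: 4.5
tcp_pos: [0.5334, 0.1165, 0.2962]
orientation: [-3.141, -0.0, -0.002]
ft_force: [1.2, -0.6, -0.6]
gripper_width: 0.0586
finger_force: 32.8
```

Emit:
{"method": "move_arm", "body": {"rows": [[[50, -0.5, -3, 0, 0, 0, 0], [50, -0.4, -1.5, 0, 0, 0, 0], [50, 0, 0, 0, 0, 0, 0], [50, 0, 0, 0, 0, 0, 0], [50, 0, 0, 0, 0, 0, 0]]]}}

```text
clock: 5.0
tcp_pos: [0.5256, 0.1568, 0.2954]
orientation: [3.14, -0.006, 0.001]
ft_force: [0.1, -0.5, -0.5]
gripper_width: 0.0587
finger_force: 32.8
```

```bash
python3 - <<'E'
from h import *
import pickle
c=cap('wrist','wrist2.png');b=cap('side')
im=cv2.resize(np.clip(b['color'][150:290,230:400,::-1]*1.2,0,255).astype(np.uint8),None,fx=3,fy=3)
cv2.imwrite('pics/two.png',np.hstack([cv2.resize(c['color'][:,:,::-1],(448,336)),np.vstack([im,im])[:336,:350]]))
s=robot.observe();print(s['tcp_pos'],s['gripper_width'])
print([np.array(proj(c,p))*.8 for p in ([.524,.159,.018],[.570,.037,.19])])
pickle.dump((c,b),open('c2.pkl','wb'))
E
```

```text
[0.52551194 0.15746015 0.29535624] 0.05919684904418594
[array([218.11485153, 134.34058354]), array([361.15428141, 115.1873164 ])]
```

View pics/two.png

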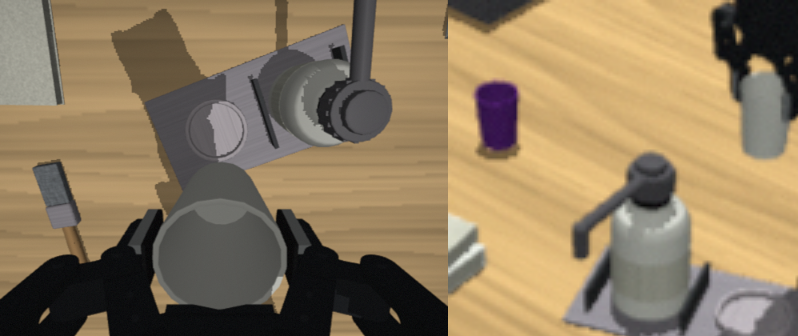

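The wrist view shows the well at about (216,129) in the scaled picture, against the predicted (218,134), so it lies a few mm farther in +x. The cup is held upright. I'll refine this with a second view.

```bash
python3 - <<'E'
from h import *
import pickle
a,b,w=pickle.load(open('c0.pkl','rb'));c,b2=pickle.load(open('c2.pkl','rb'))
k=3.024;h0=110*k
print('side well',onz(b,248/k+250,(529-h0)/k+190,.018),'wrist well',onz(c,216/.8,129.5/.8,.018))
print('wrist collar top',[onz(c,367/.8,105/.8,z).round(4) for z in(.19,.2)])
# side plate corners (crop px) visible: front (303,588), left (60,532), 
print('side plate corner left',onz(b,59/k+250,(533-h0)/k+190,.006),'right-back',onz(b,332/k+250,(513-h0)/k+190,.006))
E
```

```text
side well [0.53233195 0.16303537 0.018     ] wrist well [0.53112662 0.16203498 0.018     ]
wrist collar top [array([0.5785, 0.0332, 0.19  ]), array([0.5793, 0.0382, 0.2   ])]
side plate corner left [ 0.66926461 -0.01013139  0.006     ] right-back [0.43291757 0.21425769 0.006     ]
```

Emit:
{"method": "move_arm", "body": {"rows": [[[50, 0.5, -0.45, 3, 0, 0, 0], [50, 0, 0, 5, 0, 0, 0], [50, 0, 0, 5, 0, 0, 0], [50, 0, 0, 4, 0, 0, 0], [50, 0, 0, 3, 0, 0, 0], [50, 0, 0, 2, 0, 0, 0], [50, 0, 0, 0, 0, 0, 0], [50, 0, 0, 0, 0, 0, 0]]]}}

```text
clock: 5.9
tcp_pos: [0.5306, 0.1635, 0.0756]
orientation: [3.141, -0.002, 0.001]
ft_force: [-0.1, -0.3, -0.1]
gripper_width: 0.0594
finger_force: 32.9
```

Emit:
{"method": "move_arm", "body": {"rows": [[[50, 0, 0, 0.6, 0, 0, 0], [50, 0, 0, 0.6, 0, 0, 0], [50, 0, 0, 0.3, 0, 0, 0], [50, 0, 0, 0.2, 0, 0, 0], [50, 0, 0, 0, 0, 0, 0]]]}}

```text
clock: 6.4
tcp_pos: [0.5299, 0.1642, 0.0582]
orientation: [3.141, 0.0, -0.0]
ft_force: [0.3, -0.5, -0.7]
gripper_width: 0.0585
finger_force: 32.9
```

Emit:
{"method": "move_arm", "body": {"rows": [[[50, 0, 0.1, 0.2, 0, 0, 0], [50, 0, 0, 0.1, 0, 0, 0], [50, 0, 0, 0, 0, 0, 0]]]}}

```text
clock: 6.7
tcp_pos: [0.5303, 0.1631, 0.0558]
orientation: [3.142, -0.0, 0.001]
ft_force: [-0.3, -0.9, 3.9]
gripper_width: 0.0588
finger_force: 33.1
```

Emit:
{"method": "move_arm", "body": {"rows": [[[75, 0, 0, 0, 0, 0, 0], [90, 0, 0, 0, 0, 0, 0], [90, 0, 0, 0, 0, 0, 0], [90, 0, 0, 0, 0, 0, 0], [90, 0, 0, -1, 0, 0, 0], [90, 0, 0, -3, 0, 0, 0], [90, 0, 0, -4, 0, 0, 0], [90, 0, 0, -5, 0, 0, 0]]]}}

```text
clock: 7.5
tcp_pos: [0.5287, 0.1629, 0.1861]
orientation: [3.14, 0.0, -0.005]
ft_force: [0.9, -0.7, 0.3]
gripper_width: 0.0771
finger_force: 0.0
```

Emit:
{"method": "move_arm", "body": {"rows": [[[0, 0, 0, -5, 0, 0, 0], [0, 0, 0, -5, 0, 0, 0], [0, 0, 0, 0, 0, 0, 0], [0, 0, 0, 0, 0, 0, 0]]]}}

```text
clock: 7.9
tcp_pos: [0.5304, 0.1634, 0.2871]
orientation: [-3.14, -0.0, -0.005]
ft_force: [-1.0, -0.8, 0.2]
gripper_width: 0.0187
finger_force: 0.0
```

```bash
python3 - <<'E'
from h import *
import pickle
c=cap('wrist');b=cap('side');a=cap('top')
A=cv2.resize(c['color'][:,:,::-1],(448,336))
im=cv2.resize(np.clip(b['color'][180:292,250:366,::-1]*1.2,0,255).astype(np.uint8),None,fx=3,fy=3)
cv2.imwrite('pics/three.png',np.hstack([A,im]))
s=robot.observe();print(s['clock'],s['tcp_pos'],s['gripper_width'],s['joint_pos'])
pickle.dump((c,b,a),open('c3.pkl','wb'))
E
```

```text
8.05 [0.52876675 0.16287954 0.28399312] 0.0003986287815287175 [-0.35845059  0.52779462 -0.03835591  1.71911739  0.02464025  0.89840526
 -1.9775623 ]
```

View pics/three.png

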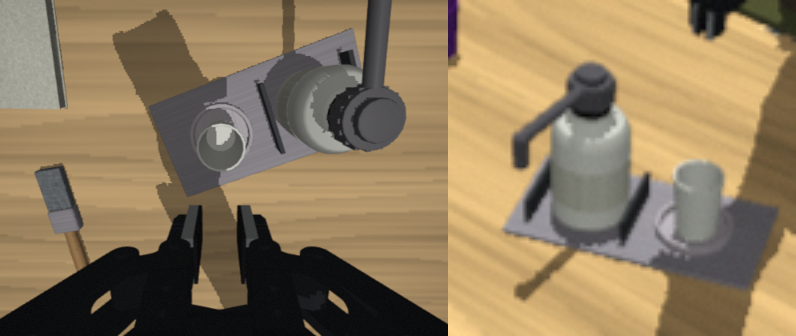

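The cup stands upright in the well. In the scaled wrist view the rim is at (220,148) and the ring at (221,133). I'll measure the offset next, along with the arm's direction and height.

```bash
python3 - <<'E'
from h import *
import pickle
c,b,a=pickle.load(open('c3.pkl','rb'))
print('wrist rim',onz(c,220/.8,148/.8,.088),'ring',onz(c,221.5/.8,133/.8,.018))
sx=lambda u,v:((u-448)/3+250,v/3+180)
print('side rim',onz(b,*sx(698,169),.088),'ring',onz(b,*sx(694,226),.018))
B=np.array([.575,.040])
# arm: side joint of pipe/arm tip centre; triangulate with top
o1,d1=ray(b,*sx(521,134)); 
for z in(.16,.165,.17,.175,.18,.185): 
    p=o1+d1*(z-o1[2])/d1[2]; q=p[:2]-B; print(z,p.round(4),np.hypot(*q).round(4),np.degrees(np.arctan2(q[1],q[0])).round(1))
print('collar top side',[onz(b,*sx(590,70),z).round(3) for z in(.19,.2,.21)])
E
```

```text
wrist rim [0.52648637 0.16386481 0.088     ] ring [0.53292729 0.1615489  0.018     ]
side rim [0.51752047 0.15396154 0.088     ] ring [0.53408419 0.16428642 0.018     ]
0.16 [0.6691 0.0166 0.16  ] 0.0969 -14.0
0.165 [0.6739 0.021  0.165 ] 0.1007 -10.9
0.17 [0.6787 0.0255 0.17  ] 0.1047 -8.0
0.175 [0.6836 0.0299 0.175 ] 0.109 -5.3
0.18 [0.6884 0.0343 0.18  ] 0.1135 -2.9
0.185 [0.6932 0.0387 0.185 ] 0.1182 -0.6
collar top side [array([0.557, 0.023, 0.19 ]), array([0.568, 0.032, 0.2  ]), array([0.579, 0.041, 0.21 ])]
```

```bash
python3 - <<'E'
from h import *
import pickle
c,b,a=pickle.load(open('c3.pkl','rb'))
def circ(z,r,x,y,n=24):return [(x+r*np.cos(t),y+r*np.sin(t),z) for t in np.linspace(0,6.2832,n)]
def mk(c,x0,y0,x1,y1,k):
    im=cv2.resize(np.clip(c['color'][y0:y1,x0:x1,::-1]*1.3,0,255).astype(np.uint8),None,fx=k,fy=k,interpolation=cv2.INTER_CUBIC)
    for pts,col in((circ(.018,.046,.531,.162),(0,0,255)),(circ(.088,.030,.5265,.164),(0,255,0)),(circ(.212,.026,.575,.04),(255,0,0)),(circ(.194,.13,.575,.04,60)[:2]+[(.575,.04,.19)],(255,255,0))):
        for p in pts:
            u,v=proj(c,p);cv2.circle(im,(int((u-x0+.5)*k),int((v-y0+.5)*k)),1,col,-1)
    return im
A=mk(c,220,70,560,270,2.2)[:300,:]; S=mk(b,265,190,352,272,3.4);T=mk(a,215,150,302,250,3.4)
T=T[:S.shape[0]]
bot=np.hstack([S,T]);A=A[:600-bot.shape[0]-5,:]
W=max(A.shape[1],bot.shape[1]);pad=lambda i:cv2.copyMakeBorder(i,0,0,0,W-i.shape[1],0)
o=np.vstack([pad(A),pad(bot)]);print(o.shape);cv2.imwrite('pics/four.png',o)
E
```

```text
(579, 748, 3)
```

View pics/four.png

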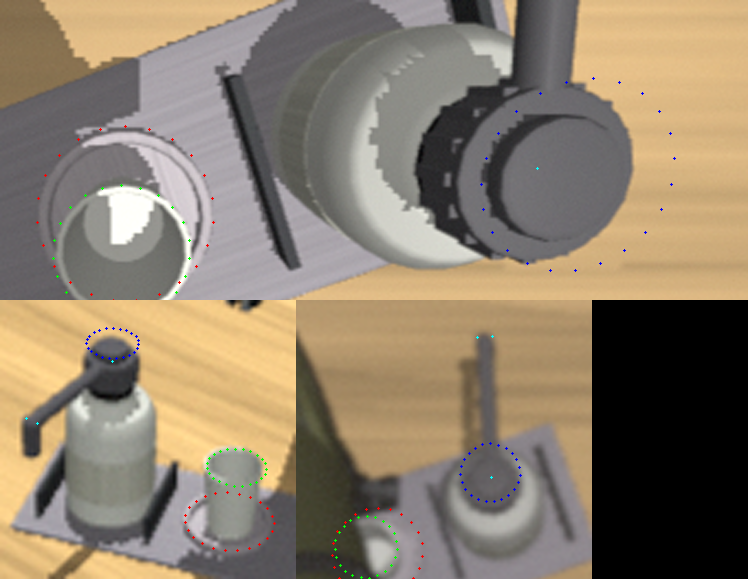

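The overlay confirms the cup: the rim (green) is inside the ring (red), about 5 mm off centre and within tolerance. The bottle axis fits (0.575, 0.040), and the spout arm points to about +3° in the world. Next I place the shut fingers on its counter-clockwise (+y) side.

Emit:
{"method": "move_arm", "body": {"rows": [[[0, 3.65, 1.75, 0, 0, 0, 0], [0, 3.65, 1.75, 0, 0, 0, 0], [0, 3.65, 1.75, 0, 0, 0, 0], [0, 3.65, 1.75, 0, 0, 0, 0], [0, 0, 0, 4, 0, 0, 0], [0, 0, 0, 4, 0, 0, 0], [0, 0, 0, 3, 0, 0, 0], [0, 0, 0, 2.2, 0, 0, 0]]]}}

```text
clock: 8.85
tcp_pos: [0.6733, 0.0928, 0.1485]
orientation: [3.14, 0.0, -0.011]
ft_force: [0.1, -0.1, 0.5]
gripper_width: -0.0
finger_force: 0.0
```

Emit:
{"method": "move_arm", "body": {"rows": [[[0, 0, 0, 0, 0, 0, 0], [0, 0, 0, 0, 0, 0, 0]]]}}

```text
clock: 9.05
tcp_pos: [0.6754, 0.0932, 0.1524]
orientation: [3.141, 0.0, -0.003]
ft_force: [1.0, 0.3, 0.9]
gripper_width: -0.0002
finger_force: 0.0
```

```bash
cat > plan.py <<'E'
import sys
from h import *
# plan start_deg step_deg n r : rows around B, tool x=wx, tool y=-wy
def plan(t0,st,n,r=.10,B=(.575,.04)):
    t=np.radians(t0-st*np.arange(n+1));P=np.c_[np.cos(t),np.sin(t)]*r*100
    d=np.diff(P.round(1),axis=0)
    return [[0,round(x,1)+0,round(-y,1)+0,0,0,0,0] for x,y in d]
def state():
    s=robot.observe();q=s['tcp_pos'][:2]-[.575,.04];f=s['ft_force'];r=np.hypot(*q);u=q/r
    print('t',s['clock'],'z',s['tcp_pos'][2].round(4),'r',r.round(4),'ang',np.degrees(np.arctan2(q[1],q[0])).round(1),'F',f.round(2),'Ftan(ccw)',(f[1]*u[0]-f[0]*u[1]).round(2))
E
python3 - <<'E'
from plan import *
state(); print(robot.observe()['tcp_pos'])
for i in range(6):
    print(30-64*i); print(*plan(30-64*i,8,8),sep=',')
E
```

```text
t 9.05 z 0.1524 r 0.1136 ang 27.9 F [0.98 0.3  0.9 ] Ftan(ccw) -0.19
[0.67543011 0.09318887 0.1523669 ]
30
[0, np.float64(0.6), np.float64(1.3), 0, 0, 0, 0],[0, np.float64(0.4), np.float64(1.3), 0, 0, 0, 0],[0, np.float64(0.2), np.float64(1.4), 0, 0, 0, 0],[0, np.float64(0.1), np.float64(1.3), 0, 0, 0, 0],[0, np.float64(-0.2), np.float64(1.4), 0, 0, 0, 0],[0, np.float64(-0.3), np.float64(1.4), 0, 0, 0, 0],[0, np.float64(-0.5), np.float64(1.3), 0, 0, 0, 0],[0, np.float64(-0.7), np.float64(1.2), 0, 0, 0, 0]
-34
[0, np.float64(-0.9), np.float64(1.1), 0, 0, 0, 0],[0, np.float64(-1.0), np.float64(1.0), 0, 0, 0, 0],[0, np.float64(-1.1), np.float64(0.8), 0, 0, 0, 0],[0, np.float64(-1.2), np.float64(0.6), 0, 0, 0, 0],[0, np.float64(-1.3), np.float64(0.5), 0, 0, 0, 0],[0, np.float64(-1.4), np.float64(0.3), 0, 0, 0, 0],[0, np.float64(-1.4), np.float64(0.1), 0, 0, 0, 0],[0, np.float64(-1.4), np.float64(-0.1), 0, 0, 0, 0]
-98
[0, np.float64(-1.4), np.float64(-0.3), 0, 0, 0, 0],[0, np.float64(-1.3), np.float64(-0.5), 0, 0, 0, 0],[0, np.float64(-1.2), np.float64(-0.6), 0, 0, 0, 0],[0, np.float64(-
[... 773 characters left out ...]
float64(1.3), np.float64(-0.6), 0, 0, 0, 0],[0, np.float64(1.3), np.float64(-0.4), 0, 0, 0, 0],[0, np.float64(1.4), np.float64(-0.2), 0, 0, 0, 0],[0, np.float64(1.4), np.float64(0.0), 0, 0, 0, 0],[0, np.float64(1.4), np.float64(0.2), 0, 0, 0, 0],[0, np.float64(1.3), np.float64(0.4), 0, 0, 0, 0]
-290
[0, np.float64(1.3), np.float64(0.6), 0, 0, 0, 0],[0, np.float64(1.2), np.float64(0.7), 0, 0, 0, 0],[0, np.float64(1.0), np.float64(0.9), 0, 0, 0, 0],[0, np.float64(1.0), np.float64(1.0), 0, 0, 0, 0],[0, np.float64(0.8), np.float64(1.2), 0, 0, 0, 0],[0, np.float64(0.6), np.float64(1.3), 0, 0, 0, 0],[0, np.float64(0.4), np.float64(1.3), 0, 0, 0, 0],[0, np.float64(0.2), np.float64(1.4), 0, 0, 0, 0]
```

Emit:
{"method": "move_arm", "body": {"rows": [[[0, 0, 1.0, 0, 0, 0, 0], [0, 0, 0.7, 0, 0, 0, 0], [0, 0, 0.7, 0, 0, 0, 0], [0, 0, 0.7, 0, 0, 0, 0], [0, 0, 0.8, 0, 0, 0, 0], [0, 0, 1.0, 0, 0, 0, 0], [0, -0.1, 1.0, 0, 0, 0, 0], [0, -0.1, 1.0, 0, 0, 0, 0]]]}}

```text
clock: 9.85
tcp_pos: [0.6731, 0.0236, 0.1532]
orientation: [-3.141, -0.0, 0.003]
ft_force: [-1.6, 2.6, 2.1]
gripper_width: 0.0002
finger_force: 1.5
```

```bash
python3 - <<'E'
from plan import *
state()
E
```

```text
t 9.85 z 0.1532 r 0.0995 ang -9.5 F [-1.58  2.6   2.14] Ftan(ccw) 2.3
```

Contact: about 2.3 N tangential, so the spout is still loose. I'll carry on around.

Emit:
{"method": "move_arm", "body": {"rows": [[[0, -0.3, 1.4, 0, 0, 0, 0], [0, -0.5, 1.3, 0, 0, 0, 0], [0, -0.7, 1.2, 0, 0, 0, 0], [0, -0.9, 1.1, 0, 0, 0, 0], [0, -1.0, 1.0, 0, 0, 0, 0], [0, -1.1, 0.8, 0, 0, 0, 0], [0, -1.2, 0.6, 0, 0, 0, 0], [0, -1.3, 0.5, 0, 0, 0, 0]]]}}

```text
clock: 10.65
tcp_pos: [0.6037, -0.0562, 0.1535]
orientation: [3.141, -0.001, 0.003]
ft_force: [2.2, 2.8, -0.8]
gripper_width: 0.0003
finger_force: 1.0
```

```bash
python3 - <<'E'
from plan import *
state()
E
```

```text
t 10.65 z 0.1535 r 0.1004 ang -73.4 F [ 2.19  2.83 -0.79] Ftan(ccw) 2.91
```

Emit:
{"method": "move_arm", "body": {"rows": [[[0, -1.4, 0.3, 0, 0, 0, 0], [0, -1.4, 0.1, 0, 0, 0, 0], [0, -1.4, -0.1, 0, 0, 0, 0], [0, -1.4, -0.3, 0, 0, 0, 0], [0, -1.3, -0.5, 0, 0, 0, 0], [0, -1.2, -0.6, 0, 0, 0, 0], [0, -1.1, -0.8, 0, 0, 0, 0], [0, -1.0, -1.0, 0, 0, 0, 0]]]}}

```text
clock: 11.45
tcp_pos: [0.5026, -0.028, 0.1539]
orientation: [3.139, -0.004, 0.006]
ft_force: [1.7, -1.5, 0.0]
gripper_width: -0.0002
finger_force: 1.1
```

```bash
python3 - <<'E'
from plan import *
state()
E
```

```text
t 11.45 z 0.1539 r 0.0994 ang -136.8 F [ 1.67 -1.53  0.03] Ftan(ccw) 2.26
```

Emit:
{"method": "move_arm", "body": {"rows": [[[0, -0.9, -1.1, 0, 0, 0, 0], [0, -0.7, -1.2, 0, 0, 0, 0], [0, -0.5, -1.3, 0, 0, 0, 0], [0, -0.3, -1.4, 0, 0, 0, 0], [0, -0.1, -1.4, 0, 0, 0, 0], [0, 0.1, -1.4, 0, 0, 0, 0], [0, 0.2, -1.4, 0, 0, 0, 0], [0, 0.4, -1.3, 0, 0, 0, 0]]]}}

```text
clock: 12.25
tcp_pos: [0.4825, 0.079, 0.153]
orientation: [3.14, -0.0, -0.004]
ft_force: [-0.4, -3.2, -0.4]
gripper_width: -0.0003
finger_force: 1.0
```

```bash
python3 - <<'E'
from plan import *
state()
E
```

```text
t 12.25 z 0.153 r 0.1004 ang 157.2 F [-0.36 -3.2  -0.41] Ftan(ccw) 3.08
```

Emit:
{"method": "move_arm", "body": {"rows": [[[0, 0.6, -1.3, 0, 0, 0, 0], [0, 0.7, -1.1, 0, 0, 0, 0]]]}}

```text
clock: 12.45
tcp_pos: [0.4966, 0.104, 0.1531]
orientation: [3.141, 0.001, -0.002]
ft_force: [-1.1, -2.1, 0.0]
gripper_width: 0.0002
finger_force: 1.0
```

Emit:
{"method": "move_arm", "body": {"rows": [[[0, 0.9, -1.1, 0, 0, 0, 0], [0, 0.5, -0.5, 0, 0, 0, 0]]]}}

```text
clock: 12.65
tcp_pos: [0.5115, 0.1208, 0.1531]
orientation: [-3.141, -0.002, 0.0]
ft_force: [-0.8, -2.5, 0.5]
gripper_width: 0.0003
finger_force: 0.9
```

```bash
python3 - <<'E'
from plan import *
state()
E
```

```text
t 12.65 z 0.1531 r 0.1028 ang 128.2 F [-0.84 -2.49  0.55] Ftan(ccw) 2.2
```

Still loose at the first pass (about 2.2 N), so the goal is the second pass. Going round again.

Emit:
{"method": "move_arm", "body": {"rows": [[[0, 1.2, -0.6, 0, 0, 0, 0], [0, 1.3, -0.5, 0, 0, 0, 0], [0, 1.3, -0.4, 0, 0, 0, 0], [0, 1.4, -0.2, 0, 0, 0, 0], [0, 1.4, 0, 0, 0, 0, 0], [0, 1.4, 0.2, 0, 0, 0, 0], [0, 1.4, 0.4, 0, 0, 0, 0], [0, 1.3, 0.6, 0, 0, 0, 0]]]}}

```text
clock: 13.45
tcp_pos: [0.6147, 0.1248, 0.1521]
orientation: [3.141, 0.001, -0.013]
ft_force: [-7.6, -0.6, 1.1]
gripper_width: 0.0
finger_force: 2.9
```

```bash
python3 - <<'E'
from plan import *
state()
E
```

```text
t 13.45 z 0.1521 r 0.0937 ang 64.9 F [-7.55 -0.65  1.15] Ftan(ccw) 6.56
```

The spout has bitten: 6.6 N. Carrying on to the next pass over the cup.

Emit:
{"method": "move_arm", "body": {"rows": [[[0, 1.4, 0.2, 0, 0, 0, 0], [0, 1.1, 0.8, 0, 0, 0, 0], [0, 1.0, 1.0, 0, 0, 0, 0], [0, 0.8, 1.1, 0, 0, 0, 0], [0, 0.7, 1.2, 0, 0, 0, 0], [0, 0.5, 1.3, 0, 0, 0, 0]]]}}

```text
clock: 14.05
tcp_pos: [0.6698, 0.0728, 0.1519]
orientation: [-3.136, -0.005, 0.012]
ft_force: [-6.0, 6.2, 0.2]
gripper_width: -0.0003
finger_force: 3.3
```

```bash
python3 - <<'E'
from plan import *
state()
E
```

```text
t 14.05 z 0.1519 r 0.1003 ang 19.1 F [-6.01  6.17  0.18] Ftan(ccw) 7.79
```

Emit:
{"method": "move_arm", "body": {"rows": [[[0, 0.3, 1.3, 0, 0, 0, 0], [0, 0.1, 1.4, 0, 0, 0, 0], [0, -0.1, 1.4, 0, 0, 0, 0], [0, -0.3, 1.4, 0, 0, 0, 0], [0, -0.5, 1.3, 0, 0, 0, 0], [0, -0.6, 1.2, 0, 0, 0, 0], [0, -0.8, 1.1, 0, 0, 0, 0], [0, -1.0, 1.0, 0, 0, 0, 0]]]}}

```text
clock: 14.85
tcp_pos: [0.6456, -0.0258, 0.1532]
orientation: [-3.133, -0.007, -0.005]
ft_force: [3.0, 8.3, -2.2]
gripper_width: 0.0003
finger_force: 4.0
```

```bash
python3 - <<'E'
from plan import *
state()
E
```

```text
t 14.85 z 0.1532 r 0.0965 ang -43.0 F [ 3.03  8.31 -2.22] Ftan(ccw) 8.15
```

Emit:
{"method": "move_arm", "body": {"rows": [[[0, -0.8, 1.2, 0, 0, 0, 0], [0, -1.1, 0.8, 0, 0, 0, 0], [0, -1.2, 0.6, 0, 0, 0, 0], [0, -1.3, 0.5, 0, 0, 0, 0], [0, -1.4, 0.3, 0, 0, 0, 0], [0, -1.4, 0.1, 0, 0, 0, 0], [0, -1.4, -0.1, 0, 0, 0, 0], [0, -1.3, -0.3, 0, 0, 0, 0]]]}}

```text
clock: 15.65
tcp_pos: [0.5525, -0.061, 0.1551]
orientation: [-3.138, -0.003, -0.026]
ft_force: [11.0, 2.3, -0.6]
gripper_width: -0.0001
finger_force: 4.6
```

```bash
python3 - <<'E'
from plan import *
state()
E
```

```text
t 15.65 z 0.1551 r 0.1035 ang -102.6 F [10.97  2.31 -0.59] Ftan(ccw) 10.2
```

Emit:
{"method": "move_arm", "body": {"rows": [[[0, -1.3, -0.6, 0.1, 0, 0, 0], [0, -1.2, -0.8, 0.1, 0, 0, 0], [0, -1.1, -0.9, 0.1, 0, 0, 0], [0, -1.0, -1.0, 0.1, 0, 0, 0], [0, -0.8, -1.1, 0, 0, 0, 0], [0, -0.7, -1.2, 0, 0, 0, 0], [0, -0.5, -1.3, 0, 0, 0, 0]]]}}

```text
clock: 16.35
tcp_pos: [0.4876, 0.0031, 0.1515]
orientation: [3.14, -0.007, 0.028]
ft_force: [9.6, -10.1, 2.7]
gripper_width: -0.0
finger_force: 5.7
```

```bash
python3 - <<'E'
from plan import *
state()
E
```

```text
t 16.35 z 0.1515 r 0.0949 ang -157.1 F [  9.58 -10.07   2.71] Ftan(ccw) 13.01
```

Emit:
{"method": "move_arm", "body": {"rows": [[[0, -0.7, -0.8, 0, 0, 0, 0], [0, -0.3, -1.1, 0, 0, 0, 0], [0, -0.1, -1.2, 0, 0, 0, 0], [0, 0, -1.2, 0, 0, 0, 0], [0, 0.2, -1.2, 0, 0, 0, 0], [0, 0.3, -1.2, 0, 0, 0, 0], [0, 0.4, -1.1, 0, 0, 0, 0]]]}}

```text
clock: 17.05
tcp_pos: [0.4777, 0.0789, 0.1494]
orientation: [3.136, -0.009, 0.0]
ft_force: [0.1, -11.3, 0.5]
gripper_width: 0.0001
finger_force: 4.5
```

```bash
python3 - <<'E'
from plan import *
import pickle
state(); robot.observe()
c=cap('wrist');b=cap('side');a=cap('top');pickle.dump((c,b,a),open('c5.pkl','wb'))
f=lambda i,x0,y0,x1,y1,k:cv2.resize(np.clip(i['color'][y0:y1,x0:x1,::-1]*1.3,0,255).astype(np.uint8),None,fx=k,fy=k,interpolation=cv2.INTER_CUBIC)
A=cv2.resize(c['color'][:,:,::-1],(448,336));S=f(b,255,180,355,276,3.5)
cv2.imwrite('pics/five.png',np.hstack([A,S]))
# predicted mouth pos in the wrist for arm angle
for t in (150,145,140,135,130): print(t,np.array(proj(c,[.575+.13*np.cos(np.radians(t)),.04+.13*np.sin(np.radians(t)),.17]))*.8)
print('cup rim',np.array(proj(c,[.5265,.164,.088]))*.8)
E
```

```text
t 17.05 z 0.1494 r 0.1048 ang 158.2 F [  0.13 -11.35   0.47] Ftan(ccw) 10.49
150 [169.36851438 268.41458545]
145 [148.9224845  257.79501189]
140 [128.98024644 245.39854457]
135 [109.62266162 231.18362717]
130 [ 90.94132445 215.10631716]
cup rim [ 98.32225242 117.7522272 ]
```

View pics/five.png

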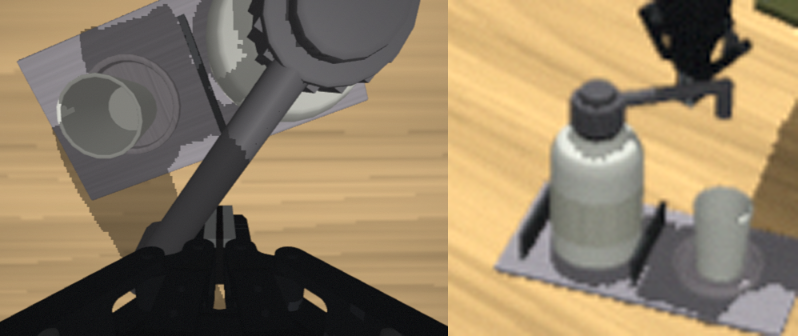

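The scaled wrist view shows the spout arm's tip at (150,250), which puts the arm at about 145°. The target over the cup is about 111°.

Emit:
{"method": "move_arm", "body": {"rows": [[[0, 0.9, -0.9, 0, 0, 0, 0], [0, 0.65, -1.0, 0, 0, 0, 0], [0, 0.8, -0.9, 0, 0, 0, 0], [0, 0.7, -0.7, 0, 0, 0, 0], [0, 0, 0, 0, 0, 0, 0]]]}}

```text
clock: 17.7
tcp_pos: [0.5078, 0.1184, 0.1489]
orientation: [3.141, -0.001, -0.001]
ft_force: [-0.2, 0.5, 0.3]
gripper_width: 0.0
finger_force: 0.0
```

```bash
python3 - <<'E'
from plan import *
state()
E
```

```text
t 17.7 z 0.1489 r 0.1032 ang 130.6 F [-0.25  0.55  0.34] Ftan(ccw) -0.17
```

```bash
cat > look.py <<'E'
from plan import *
import pickle,sys
c=cap('wrist');b=cap('side');a=cap('top');pickle.dump((c,b,a),open('c6.pkl','wb'))
def mark(c,im,k,x0,y0):
    for t,col in((111.5,(0,0,255)),(121.5,(0,255,0))):
        for r in (.04,.07,.10,.13):
            u,v=proj(c,[.575+r*np.cos(np.radians(t)),.04+r*np.sin(np.radians(t)),.173]);cv2.circle(im,(int((u-x0)*k),int((v-y0)*k)),2,col,-1)
    return im
f=lambda i,x0,y0,x1,y1,k:mark(i,cv2.resize(np.clip(i['color'][y0:y1,x0:x1,::-1]*1.3,0,255).astype(np.uint8),None,fx=k,fy=k,interpolation=cv2.INTER_CUBIC),k,x0,y0)
A=f(c,0,0,560,420,.8);S=f(b,265,180,355,276,3.5);T=f(a,215,170,315,245,3.4)
o=np.zeros((595,770,3),np.uint8);o[:336,:448]=A;o[:336,450:450+S.shape[1]]=S;o[338:338+T.shape[0],:T.shape[1]]=T
cv2.imwrite('pics/'+sys.argv[1],o)
E
python3 look.py six.png
```

```text
(no output)
```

View pics/six.png

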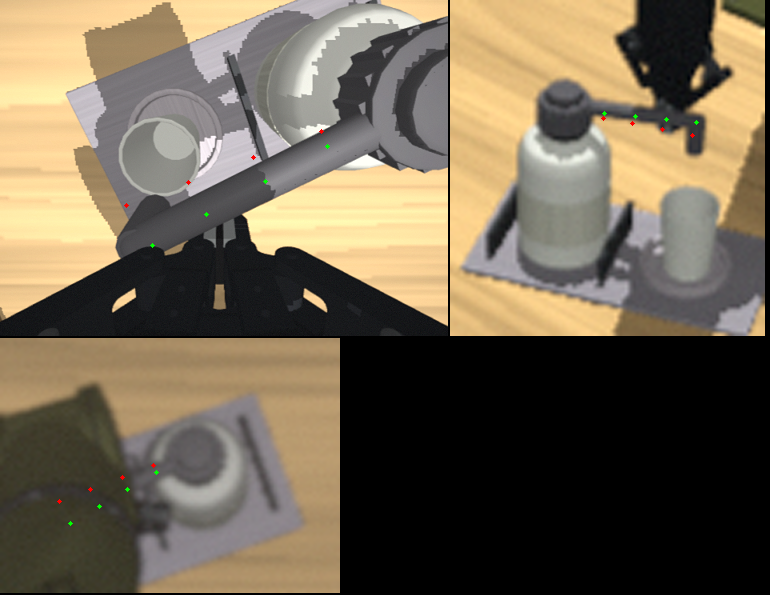

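The wrist view shows the arm about 118° (between the green 121.5° and red 111.5° marks), with about 6.5° left. I'll push gently.

Emit:
{"method": "move_arm", "body": {"rows": [[[0, 0.3, -0.1, 0, 0, 0, 0], [0, 0.3, -0.1, 0, 0, 0, 0], [0, 0.3, -0.1, 0, 0, 0, 0], [0, 0.2, -0.1, 0, 0, 0, 0], [0, 0, 0, 0, 0, 0, 0], [0, 0, 0, 0, 0, 0, 0]]]}}

```text
clock: 18.45
tcp_pos: [0.5156, 0.1222, 0.1488]
orientation: [3.141, 0.001, -0.009]
ft_force: [-5.8, 0.2, 2.8]
gripper_width: 0.0001
finger_force: 2.8
```

```bash
python3 - <<'E'
from plan import *
state();print(robot.observe()['tcp_pos'])
E
```

```text
t 18.45 z 0.1488 r 0.1015 ang 125.8 F [-5.81  0.2   2.77] Ftan(ccw) 4.59
[0.51559247 0.12224483 0.14883333]
```

Emit:
{"method": "move_arm", "body": {"rows": [[[0, -1, 0.3, 0, 0, 0, 0], [0, -2.5, 0, 0, 0, 0, 0], [0, -2.5, 0, -1, 0, 0, 0], [0, 0, 0, -4, 0, 0, 0], [0, 0, 0, -5, 0, 0, 0], [0, 0, 0, -5, 0, 0, 0], [0, 0, 0, -3, 0, 0, 0], [0, 0, 0, 0, 0, 0, 0]]]}}

```text
clock: 19.25
tcp_pos: [0.4618, 0.1202, 0.3339]
orientation: [-3.138, 0.0, -0.017]
ft_force: [0.5, -0.2, -1.0]
gripper_width: 0.0003
finger_force: 0.0
```

```bash
sed -i 's/121.5/118.5/' look.py; python3 look.py seven.png
```

```text
(no output)
```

View pics/seven.png

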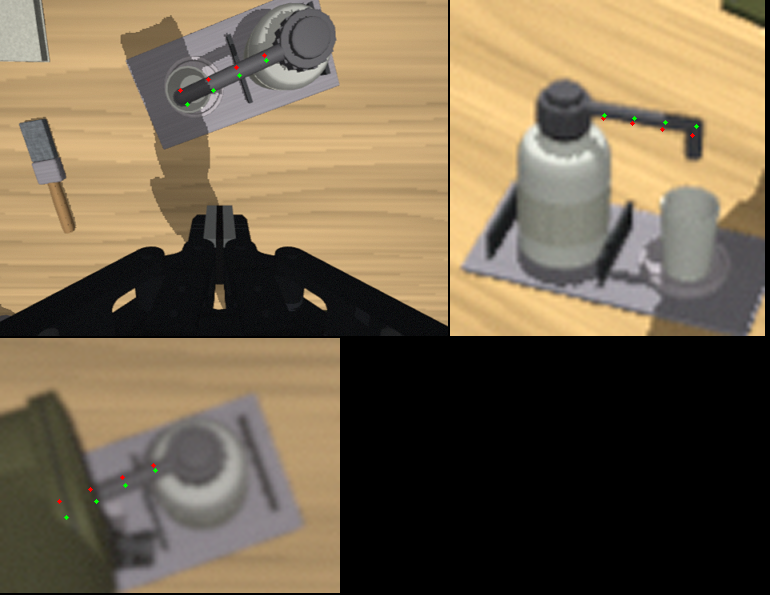

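Scaled wrist view: arm tip at (184,97), between the red 111.5° and green 118.5° marks, so the arm is at about 115°. A close crop should give the offset to the cup.

```bash
python3 - <<'E'
from h import *
import pickle
c,b,a=pickle.load(open('c6.pkl','rb'))
im=cv2.resize(np.clip(c['color'][60:150,190:310,::-1]*1.5,0,255).astype(np.uint8),None,fx=6,fy=6,interpolation=cv2.INTER_CUBIC)
def circ(z,r,x,y,col):
    for t in np.linspace(0,6.2832,24):
        u,v=proj(c,(x+r*np.cos(t),y+r*np.sin(t),z));cv2.circle(im,(int((u-189.5)*6),int((v-59.5)*6)),2,col,-1)
circ(.018,.046,.531,.162,(0,0,255));circ(.088,.030,.5265,.164,(0,255,0));circ(.17,.009,.575-.13*np.cos(np.radians(65)),.04+.13*np.sin(np.radians(65)),(255,0,0))
cv2.imwrite('pics/eight.png',im);print(im.shape)
E
```

```text
(540, 720, 3)
```

View pics/eight.png

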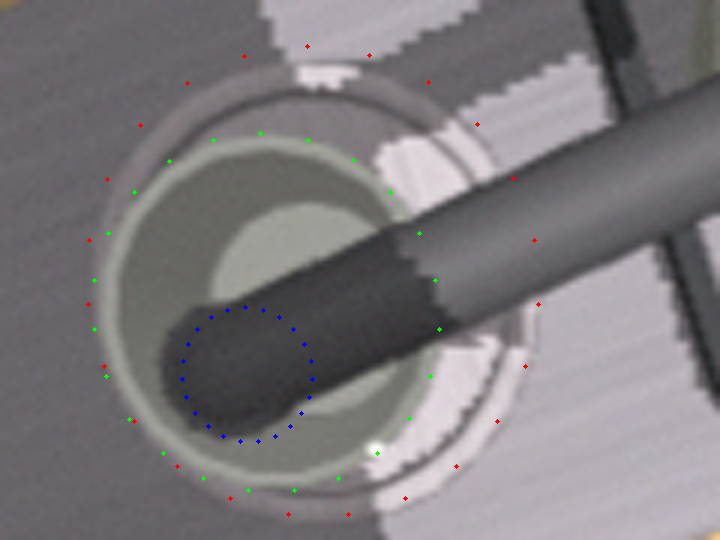

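The close crop shows the mouth within about 6 mm of the cup's middle and the cup about 4 mm from the well's middle, both within tolerance. The robot is clear, so I'm handing in.

```bash
python3 -c "
from bench import robot
print(robot.job_done())"
```

```text
the job is handed in; nothing more can be done
None
```

I handed the job in, but the simulator returned no verdict: the cup stands upright in the well, about 4 mm off centre, and the spout bit just after its first pass and was turned to the next, its mouth about 6 mm from the cup's middle, with about 14 N the highest push read.

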